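Quarter-turn the pouring carrier with a loose chocolate ball

ROBOT

A 6-joint arm with a two-finger parallel gripper is mounted at the origin on the work surface; the furniture and walls round the work are solid. World frame = base frame: x ahead of the robot, y to its left, z up, the work surface at z = 0. Lengths are in m, angles in rad, forces in N, time in s.
With the tool pointing down it reaches from about 0.375 to 0.975 m from the base axis. Payload 3.8 kg.
Tool frame: the origin (TCP) lies midway between the tips of the shut fingers; the grasp point (between the pads) lies 19 mm behind it; x points along the fingers, y is the direction in which the jaws open and shut, and the axes are right-handed (so a half turn about x gives the same grasp; the last joint's range is limited). The gripper opens to 88 mm and grips with 3 to 60 N. Pads are 18 mm wide; open, the fingers measure 123 mm over their backs; the gripper's body (75 mm by 187 mm) begins 45 mm behind the grasp point.
Start: joints at [1.306, 0.264, 1.604, -0, 1.274, -0.037], TCP at [0.152, 0.658, 0.239] pointing down, gripper open.
Joint ranges: [-2.63, 2.63], [-0.94, 2.18], [0.31, 2.57], [-1.31, 4.45], [0, 2.66], [-2.55, 2.55]. Speed limits (rad/s): [2.57, 2.57, 3.14, 3.14, 3.14, 3.14].

INTERFACE

Orientations are given as a rotation vector (axis times angle).
In Python, from cell import manip, inverse_kinematics, cams, order gives the robot as it stands. Calls block until the motion is done:
- manip.move_pose(position, orientation): joint-space move of the TCP to a pose.
- manip.move_linear(position, rate=0.15, rot=None): straight line of the TCP; rot=None keeps the orientation; rate is the mean speed in m/s.
- manip.set_joints(angles): joint-space move.
- manip.set_gripper(opening, force=None): finger opening in m; force is the grip in N (None keeps the last); returns when the fingers have stopped.
- manip.dwell(seconds).
- inverse_kinematics(position, orientation): joint angles nearest the present ones, or None.
- manip.state(): the state.
- cams.capture(name): name is "scene" or "top"; returns a dict with "image" (480x640x3 uint8, blue, green, red), "z_map" (480x640 float32, m along the optical axis (not along the pixel's ray), 0 where there is no reading), "intrinsics" (3x3 intrinsics, pixels), "k1" (the pictures are not rectified: a ray, as slopes to the right and down, at radius r is drawn at 1 + k1 r^2 times it, then the intrinsics apply), "position" and "orientation" of the camera in the world. Camera axes: x right, y down, z forward; pixel columns grow to the right and rows downward; lengths in m; the calibration is good to about 2 mm. A picture is of the moment at which its call begins.
A pose or a line that the arm cannot do raises manip.IKError and nothing moves.
- order.close_job(): hands the job in, once; it reports no verdict.
The state is a dict: "clock": time; "joint_pos": joint angles; "joint_velocities": joint speeds; "tau": joint torques, N m; "tool_pos": TCP position; "tcp_rot": TCP orientation; "contact_force": force on the tool from outside, world axes, zero at the start; "moment": the same for the moment, N m; "gripper_width": finger opening in m.
Only numpy, scipy, OpenCV 4.12 (cv2) and the standard library are available. Lean on these libraries where they do the work, as an engineer would, in place of code of your own. Each camera call takes 0.05 s, during which the arm holds its last target.

TASK

Take the dished steel carrier by its black handle, lift it off its round stand and, over the stand, turn it a quarter turn to whichever side the steel dish is on, so that the end of its spout is over the dish, all the while keeping the carrier level and the loose chocolate ball in its middle. Finish while still holding it there, steady and level, about 10 cm above the stand, ready for tipping; do not tip the ball out, and do not knock the dish or the pastry cutter.

Things in the scene. Friction and masses are not known exactly. Their poses are not given: they have to be found in the camera images.
- carrier: Loose dished steel plate, 154 mm across, about 0.28 kg, with an arched handle; it stands on the stand. Origin: centre of its underside (underside diameter 90 mm). z up; +x is the direction in which the spout points; the handle arch stands across it, along y. The floor is a shallow cone (7 degrees) rising from 6 mm at the centre to 15 mm at the rim; a 12 mm rim runs round it except at the 40 mm wide spout.
- carrier_grip (a point): Centre of the carrier's black handle bar: 135 mm above the carrier's origin, straight above it. The bar is 16 mm thick (along the carrier's x), 76 mm long (along its y), 22 mm high, level; the thin arch wires (7 mm) leave its ends and slope down. Closing on the bar across its 16 mm, the carrier hangs balanced below the grip.
- carrier_spout (a point): Middle of the open end of the spout, on its floor: 140 mm from the carrier's origin along its +x and 15 mm above it.
- carrier_middle (a point): Where the ball's centre is when the ball lies in the middle of the carrier: 20 mm above the carrier's origin.
- ball_center (a point): Centre of the loose dark brown chocolate ball, 28 mm in diameter, 15 g, that lies in the middle of the carrier; it rolls easily when the carrier is tilted or jerked.
- stand: Fixed round dark steel pedestal, 35 mm high, foot 116 mm and top 100 mm in diameter. Origin: centre of its underside, on the table. Its x axis is where the spout points at the start, to within about 0.1 rad; its y axis is horizontal, a quarter turn anticlockwise from it as seen from above.
- dish: Loose round open steel dish with a floor, 131 mm across the rim, 42 mm high, standing beside the stand, its centre about 165 mm from the stand's axis, on one side or the other of the spout's starting direction (left or right varies). Origin: centre of its underside.
- ring: Loose round pastry cutter, a steel ring 72 mm across and 43 mm high, standing on the side of the stand opposite the dish. Origin: centre of its underside. To be left alone.

How it is judged:
By the outcome, as a careful person would: the job done as asked, in the order asked, and still so for the second after the job is handed in, while the arm keeps its last pose, push and grip.
It also fails if it takes over 38 s, if anything falls off the work surface, if the arm or the gripper's body presses on something with over 40 N, if the wrist force passes 120 N, or if a joint passes its speed limit or range.

## Working session

There is one attempt and no reset: what is moved stays moved. The work goes in short steps, each a Python script; the robot and the scene stay as the last script left them, time stands still between calls to the robot, and variables do not carry over. Pictures are saved under pics/ and viewed, and the job is handed in when it is done.

```bash
ls; mkdir -p pics; python3 - <<'E'
from cell import manip,cams
import cv2,numpy as np
s=manip.state();print({k:np.round(v,3) for k,v in s.items()})
for n in("scene","top"):
    c=cams.capture(n);cv2.imwrite(f"pics/{n}0.png",c["image"]);np.savez(f"{n}0.npz",**c)
    print(n,c["intrinsics"],c["k1"],c["position"],c["orientation"])
E
```

```text
pics
{'clock': np.float64(0.0), 'joint_pos': array([ 1.306,  0.265,  1.605, -0.   ,  1.274, -0.037]), 'joint_velocities': array([ 0.001, -0.001, -0.001, -0.   , -0.   ,  0.001]), 'tau': array([-1.0000e-03, -5.0210e+01, -3.5688e+01,  7.3000e-02,  2.9000e-02,
       -0.0000e+00]), 'tool_pos': array([0.152, 0.657, 0.237]), 'tcp_rot': array([ 0.177,  1.564, -0.181]), 'contact_force': array([-0.923,  0.715, -0.574]), 'moment': array([-0.068,  0.02 , -0.001]), 'gripper_width': np.float64(0.088)}
scene [[506.03692565   0.         328.23272918]
 [  0.         506.03692565 236.60839407]
 [  0.           0.           1.        ]] 0.040724315410847506 [0.21173883 0.52450542 0.70480364] [-0.75803792  2.58286255 -1.11524045]
top [[492.44518136   0.         320.52500768]
 [  0.         492.44518136 243.34269275]
 [  0.           0.           1.        ]] -0.0338644174369183 [0.50870058 0.0119027  1.0492197 ] [-2.1802758   2.18449719 -0.00379945]
```

View pics/scene0.png

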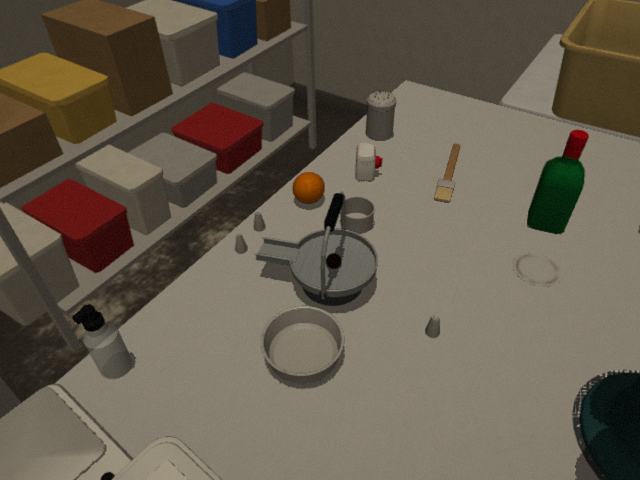

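View pics/top0.png

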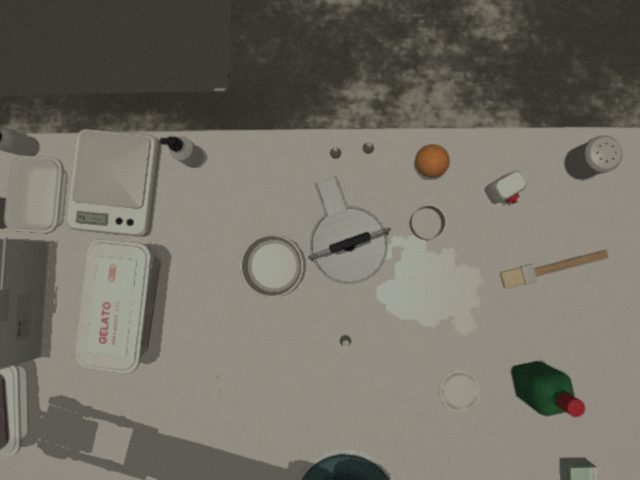

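The scene view shows the carrier at about (335,260), its handle at (335,210), the spout to the left at (275,250) and the dish at (303,342). In the top view the handle is at (350,243), the spout end at (328,182), the dish at (274,265) and the cutter at (427,222). So the dish is on the left (+y) and the turn is anticlockwise.

```bash
cat > h.py <<'E'
import numpy as np,cv2
from scipy.spatial.transform import Rotation as R
def ld(n): return dict(np.load(n))
def slopes(c,uv):
    K=c["intrinsics"];uv=np.atleast_2d(uv).astype(float)
    d=(uv-[K[0,2],K[1,2]])/[K[0,0],K[1,1]]
    s=d.copy()
    for _ in range(20): s=d/(1+float(c["k1"])*(s**2).sum(1,keepdims=True))
    return s
def rays(c,uv):
    s=slopes(c,uv);return R.from_rotvec(c["orientation"]).apply(np.c_[s,np.ones(len(s))])
def plane(c,uv,z):
    r=rays(c,uv);p=c["position"];return p+r*((z-p[2])/r[:,2])[:,None]
def depth(c,uv):
    uv=np.atleast_2d(uv).astype(int);zz=c["z_map"][uv[:,1],uv[:,0]]
    P=c["position"]+rays(c,uv)*zz[:,None];return P[zz>0]
def proj(c,P):
    s=R.from_rotvec(c["orientation"]).inv().apply(np.atleast_2d(P)-c["position"]);s=s[:,:2]/s[:,2:]
    s=s*(1+float(c["k1"])*(s**2).sum(1,keepdims=True));K=c["intrinsics"]
    return s*[K[0,0],K[1,1]]+[K[0,2],K[1,2]]
def circ(P):
    A=np.c_[2*P[:,:2],np.ones(len(P))];x=np.linalg.lstsq(A,(P[:,:2]**2).sum(1),rcond=None)[0]
    return x[:2],np.sqrt(x[2]+x[:2]@x[:2])
E
python3 - <<'E'
from h import *
t=ld("top0.npz");s=ld("scene0.npz")
for n,c,(x0,y0,x1,y1) in(("top",t,(305,220,395,268)),("scene",s,(310,185,350,240))):
    g=c["image"].max(2);m=np.zeros_like(g);m[y0:y1,x0:x1]=(g[y0:y1,x0:x1]<45)
    k,l,st,ce=cv2.connectedComponentsWithStats(m)
    for i in range(1,k):
        if st[i,4]<30: continue
        print(n,st[i],ce[i])
        v,u=np.nonzero(l==i);uv=np.c_[u,v];r=cv2.minAreaRect(uv.astype(np.float32));print(r)
        P=depth(c,uv);print("depth med",np.median(P,0),np.percentile(P[:,2],[5,50,95]))
        print(plane(c,ce[i],.178),plane(c,ce[i],.170))
    cv2.imwrite(f"pics/{n}_crop.png",cv2.resize(c["image"][150:300,230:460] if n=="top" else c["image"][180:390,230:400],None,fx=3 if n=="top" else 2.8,fy=3 if n=="top" else 2.8,interpolation=2))
# world height map from top
v,u=np.mgrid[150:310,230:460];P=t["position"]+rays(t,np.c_[u.ravel(),v.ravel()])*t["z_map"][150:310,230:460].ravel()[:,None]
H=P[:,2].reshape(u.shape);cv2.imwrite("pics/h.png",cv2.resize(np.clip(H*1200,0,255).astype(np.uint8),None,fx=3,fy=3,interpolation=0))
print(np.percentile(H,[1,5,50,95,99]))
E
```

```text
top [330 233  40  19 339] [349.84660767 242.79646018]
((350.3823547363281, 243.97061157226562), (11.099100112915039, 41.100303649902344), 70.34617614746094)
depth med [ 0.5446582  -0.00774475  0.18053595] [0.06478257 0.18053595 0.18282859]
[[ 0.5451346  -0.00747641  0.178     ]] [[ 0.54546916 -0.00765436  0.17      ]]
scene [325 194  19  38 386] [333.95336788 210.74611399]
((333.6712951660156, 211.63751220703125), (11.496105194091797, 38.864479064941406), 20.323137283325195)
depth med [5.41439769e-01 4.52167572e-04 1.81129166e-01] [0.16560945 0.18112917 0.18311313]
[[ 0.54211947 -0.0014317   0.178     ]] [[ 0.5471366  -0.00941854  0.17      ]]
[-0.00433192 -0.0028936   0.00082363  0.05457288  0.17999968]
```

View pics/top_crop.png

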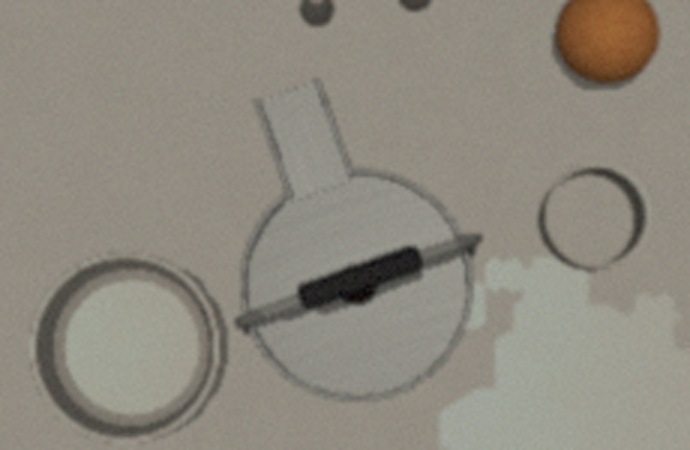

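View pics/h.png

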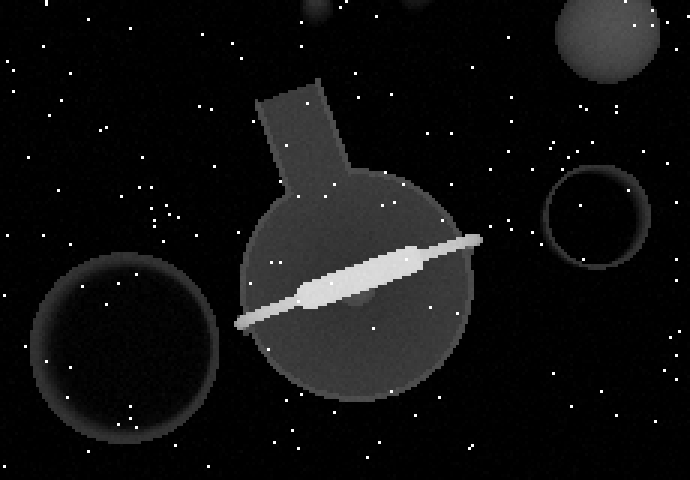

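View pics/scene_crop.png

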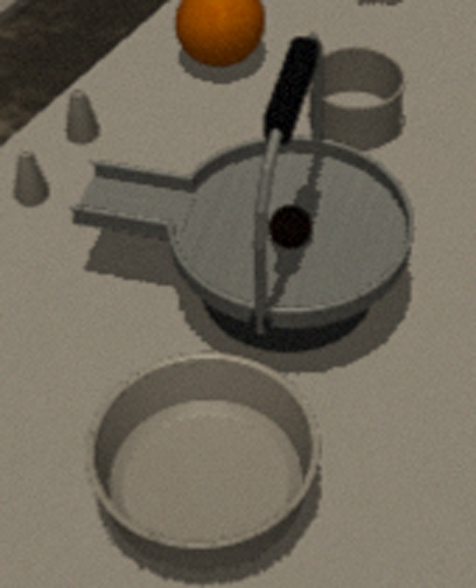

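The depth map separates the parts cleanly, so I'll measure from it.

```bash
python3 - <<'E'
from h import *
t=ld("top0.npz");s=ld("scene0.npz")
def cloud(c,x0,y0,x1,y1):
    v,u=np.mgrid[y0:y1,x0:x1];uv=np.c_[u.ravel(),v.ravel()];return depth(c,uv)
P=cloud(t,300,165,400,292)
def bar(P,n):
    B=P[(P[:,2]>.172)&(P[:,2]<.19)&(np.hypot(P[:,0]-.545,P[:,1]+.008)<.06)]
    r=cv2.minAreaRect((B[:,:2]*1000).astype(np.float32));w=B[:,:2]-B[:,:2].mean(0)
    _,S,V=np.linalg.svd(w,full_matrices=False);print(n,"bar",len(B),B.mean(0),r,V[0],np.degrees(np.arctan2(V[0,1],V[0,0])))
bar(P,"top")
bar(cloud(s,300,170,360,310),"scene")
# carrier plate in top
C=P[(P[:,2]>.035)&(P[:,2]<.075)&(P[:,0]>.44)]
r=np.hypot(C[:,0]-.545,C[:,1]+.007)
img=((t["z_map"]>0)).astype(np.uint8)
# outer contour of carrier
v,u=np.mgrid[0:480,0:640];Pa=t["position"]+rays(t,np.c_[u.ravel(),v.ravel()])*t["z_map"].ravel()[:,None]
H=Pa[:,2].reshape(480,640)
def comp(lo,hi,seed):
    m=cv2.medianBlur(((H>lo)&(H<hi)).astype(np.uint8),3);k,l=cv2.connectedComponents(m);return (l==l[seed[1],seed[0]]).astype(np.uint8)
m=comp(.025,.2,(350,215))
c=max(cv2.findContours(m,0,1)[0],key=len)[:,0]
W=plane(t,c,.062)
d=np.hypot(*(W[:,:2]-[.545,-.007]).T)
# rim circle: exclude spout (ahead) and arch ends
a=np.degrees(np.arctan2(W[:,1]+.007,W[:,0]-.545))
sel=(d<.085)&(d>.07)&(abs(((a-18+180)%360)-180)>35)
for _ in range(3):
    o,rr=circ(W[sel]);e=abs(np.hypot(*(W[:,:2]-o).T)-rr);sel=sel&(e<.0025)
print("rim",o,rr,sel.sum())
ds=np.hypot(*(W[:,:2]-o).T);sp=W[ds>.1];
S=Pa[(m.ravel()>0)];S=S[np.hypot(*(S[:,:2]-o).T)>.095];q=(S[:,:2]).mean(0)-o
print("spout dir deg",np.degrees(np.arctan2(q[1],q[0])),"maxr",np.max((S[:,:2]-o)@(q/np.linalg.norm(q))),S[:,2].mean())
# spout edges direction
r=cv2.minAreaRect((S[:,:2]*1000).astype(np.float32));print(r)
for nm,seed,h,x in(("dish",None,.042,(236,225,310,302)),("ring",None,.043,(408,203,450,242))):
    m=np.zeros((480,640),np.uint8);m[x[1]:x[3],x[0]:x[2]]=(H[x[1]:x[3],x[0]:x[2]]>.012);m=cv2.medianBlur(m,3)
    c=max(cv2.findContours(m,0,1)[0],key=cv2.contourArea)[:,0];W=plane(t,c,h);W=W
    print(nm,circ(W))
# tall obstacles: heights in workspace area
big=(H>.2)&(Pa[:,0].reshape(H.shape)<1.2)
k,l,st,ce=cv2.connectedComponentsWithStats(cv2.medianBlur(big.astype(np.uint8),5))
for i in range(1,k):
    if st[i,4]>40: B=Pa[(l==i).ravel()];print("tall",B.min(0).round(2),B.max(0).round(2))
E
```

```text
top bar 386 [ 0.54646918 -0.00724937  0.18020957] ((547.1840209960938, -8.863636016845703), (15.98543930053711, 79.82257080078125), 19.418344497680664) [ 0.33188055 -0.94332142] -70.61704270460864
scene bar 356 [ 0.54245699 -0.00068721  0.1804498 ] ((544.0409545898438, -2.4405975341796875), (16.494264602661133, 84.2388916015625), 19.174699783325195) [ 0.32641065 -0.94522806] -70.9489394848148
rim [ 0.54666114 -0.00684508] 0.07716490533146056 165
spout dir deg 19.3712644696526 maxr 0.14856918683996204 0.05244346496146263
((660.330322265625, 33.518653869628906), (55.30296325683594, 47.21418762207031), 20.1312198638916)
dish (array([0.50455636, 0.15126917]), np.float64(0.06455162707860314))
ring (array([ 0.59277995, -0.16942238]), np.float64(0.033830382251271))
tall [ 0.19 -0.48 -0.  ] [ 0.28 -0.37  0.21]
```

```bash
python3 - <<'E'
from h import *
from cell import manip,inverse_kinematics as ik
s=manip.state();Rm=R.from_rotvec(s["tcp_rot"]).as_matrix();print(Rm.round(3))
for base in (0,180):
  for th in (0,20,45,70,90,110):
    y=np.radians(th+base) # jaw dir
    X=np.array([0,0,-1.]);Y=np.array([np.cos(y),np.sin(y),0]);Z=np.cross(X,Y)
    q=ik([.545,-.008,.27],R.from_matrix(np.c_[X,Y,Z]).as_rotvec());print(base,th,None if q is None else np.round(q,2))
E
```

```text
[[-0.001  0.226  0.974]
 [-0.002  0.974 -0.226]
 [-1.    -0.002 -0.   ]]
0 0 [-0.06 -0.    1.84 -0.    1.3  -0.06]
0 20 [-0.06 -0.    1.84 -0.    1.3  -0.41]
0 45 [-0.06 -0.    1.84 -0.    1.3  -0.85]
0 70 [-0.06 -0.    1.84 -0.    1.3  -1.28]
0 90 [-0.06 -0.    1.84  0.    1.3  -1.63]
0 110 [-0.06 -0.    1.84  0.    1.3  -1.98]
180 0 None
180 20 None
180 45 [-0.06 -0.    1.84  0.    1.3   2.3 ]
180 70 [-0.06 -0.    1.84  0.    1.3   1.86]
180 90 [-0.06 -0.    1.84 -0.    1.3   1.51]
180 110 [-0.06 -0.    1.84 -0.    1.3   1.16]
```

```bash
cat >> h.py <<'E'
def down(th):
    y=np.radians(th);X=np.array([0,0,-1.]);Y=np.array([np.cos(y),np.sin(y),0]);return R.from_matrix(np.c_[X,Y,np.cross(X,Y)]).as_rotvec()
C=np.array([.5466,-.0072]);TH=19.4
E
python3 - <<'E'
from h import *
from cell import manip
s=ld("scene0.npz");v,u=np.mgrid[0:480:2,0:640:2];P=depth(s,np.c_[u.ravel(),v.ravel()])
B=P[(P[:,2]>.16)&(P[:,2]<.9)];print("nearest x of tall things",np.percentile(B[B[:,1]>-.4][:,0],[0.5,2,10]), "bar excluded:",np.percentile(B[(B[:,0]>.6)&(B[:,1]>-.4)][:,0],[0.5,2,10]))
manip.move_pose([*C,.26],down(TH))
st=manip.state();print(st["clock"],st["tool_pos"],st["joint_pos"].round(3));print(R.from_rotvec(st["tcp_rot"]).as_matrix().round(4))
manip.move_linear([*C,.200],rate=.08)
from cell import cams
c=cams.capture("scene");cv2.imwrite("pics/s1.png",c["image"]);np.savez("s1.npz",**c)
c=cams.capture("top");cv2.imwrite("pics/t1.png",c["image"])
st=manip.state();print(st["clock"],st["tool_pos"],st["contact_force"])
cv2.imwrite("pics/s1c.png",cv2.resize(ld("s1.npz")["image"][80:330,220:450],None,fx=2.4,fy=2.4))
E
```

```text
Traceback (most recent call last):
IndexError: index -1 is out of bounds for axis 0 with size 0
```

```bash
python3 - <<'E'
from h import *
s=ld("scene0.npz")
for uv in ((300,100),(260,30),(140,60),(60,180),(100,240),(220,130),(310,150),(330,200),(100,340),(380,100)):
    print(uv,s["z_map"][uv[1],uv[0]],depth(s,uv), plane(s,uv,0.0).round(2))
E
```

```text
(300, 100) 3.0367932 [[ 1.86035065 -1.71131071 -0.77904714]] [[ 0.99 -0.54  0.  ]]
(260, 30) 2.0680757 [[ 1.57427224 -1.07296718 -0.09995495]] [[ 1.41 -0.87  0.  ]]
(140, 60) 1.5949876 [[ 1.54148774 -0.44995695  0.01595496]] [[ 1.57 -0.47  0.  ]]
(60, 180) 1.9476546 [[ 1.92185934 -0.23704197 -0.46849402]] [[1.24 0.07 0.  ]]
(100, 240) 1.7273021 [[ 1.5425319  -0.10567786 -0.48376794]] [[1.   0.15 0.  ]]
(220, 130) 2.1967862 [[ 1.6471364  -0.83034432 -0.4621087 ]] [[ 1.08 -0.29  0.  ]]
(310, 150) 2.65188 [[ 1.5115891  -1.30584337 -0.78088617]] [[ 0.83 -0.34 -0.  ]]
(330, 200) 1.1125004 [[ 0.67967016 -0.20382856  0.00144258]] [[ 0.68 -0.21  0.  ]]
(100, 340) 0.7358982 [[0.7251493  0.33884727 0.09349986]] [[0.8  0.31 0.  ]]
(380, 100) 1.224672 [[ 0.71434879 -0.48164402  0.10561442]] [[ 0.8  -0.66  0.  ]]
```

The shelf is about 1.5 m away, so it is no concern. I'll make the approach now.

```bash
python3 - <<'E'
from h import *
from cell import manip,cams
manip.move_pose([*C,.26],down(TH))
st=manip.state();print(st["clock"],st["tool_pos"],st["joint_pos"].round(3));print(R.from_rotvec(st["tcp_rot"]).as_matrix().round(4))
manip.move_linear([*C,.200],rate=.08)
c=cams.capture("scene");np.savez("s1.npz",**c)
t=cams.capture("top")
st=manip.state();print(st["clock"],st["tool_pos"],st["contact_force"])
cv2.imwrite("pics/s1c.png",np.hstack([cv2.resize(c["image"][80:330,220:450],None,fx=1.7,fy=1.7),cv2.resize(t["image"][150:400,250:470],None,fx=1.7,fy=1.7)]))
E
```

```text
2.825 [ 0.54668674 -0.00643858  0.25996089] [-0.057  0.008  1.853  0.     1.28  -0.397]
[[ 0.000e+00  9.428e-01  3.333e-01]
 [ 2.000e-04  3.333e-01 -9.428e-01]
 [-1.000e+00  1.000e-04 -2.000e-04]]
3.825 [ 0.54721654 -0.00728091  0.20087029] [-0.2824235  -0.47636657  0.14405137]
```

View pics/s1c.png

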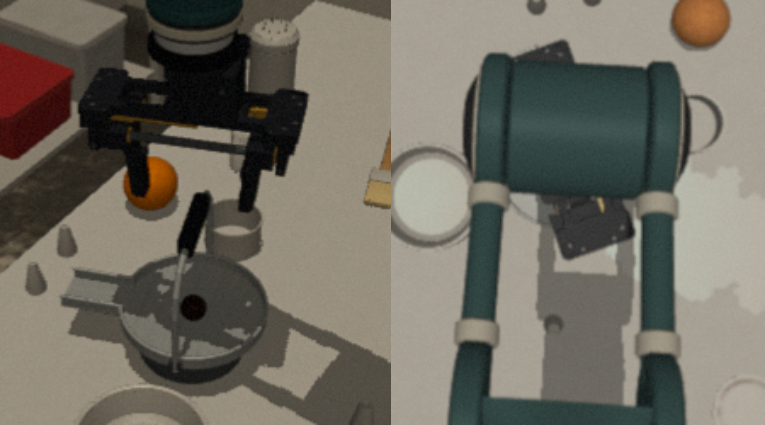

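In the scene view (left half) the black bar at (195,222) is centred between the open fingers at (138,185) and (250,195). The ball is in the middle of the carrier at (193,307). Next I'll descend and grip in stages.

```bash
python3 - <<'E'
from h import *
from cell import manip,cams
manip.move_linear([*C,.151],rate=.06)
manip.set_gripper(.026,5);manip.dwell(.2)
st=manip.state();print(st["clock"],st["tool_pos"],st["contact_force"],st["gripper_width"])
manip.set_gripper(.0,8);manip.dwell(.2)
st=manip.state();print(st["clock"],st["tool_pos"],st["contact_force"],st["moment"],st["gripper_width"])
manip.set_gripper(.0,45);manip.dwell(.3)
st=manip.state();print(st["clock"],st["tool_pos"],st["contact_force"],st["moment"],st["gripper_width"])
c=cams.capture("scene")
cv2.imwrite("pics/s2c.png",cv2.resize(c["image"][80:380,220:450],None,fx=1.9,fy=1.9));np.savez("s2.npz",**c)
E
```

```text
6.0 [ 0.54659577 -0.00718492  0.15099549] [-0.29479696 -0.03611301  0.28888844] 0.0260395709543742
6.5083 [ 0.54647153 -0.0072413   0.15095883] [-0.50360371  0.11428693  0.7682825 ] [-0.10275205  0.23802436  0.00457763] 0.01591552185479349
7.025 [ 0.54655146 -0.00720517  0.15097988] [-1.6101779  -0.16882422  0.83444863] [-0.10612514  0.18990641  0.00677713] 0.015401302141677113
```

View pics/s2c.png

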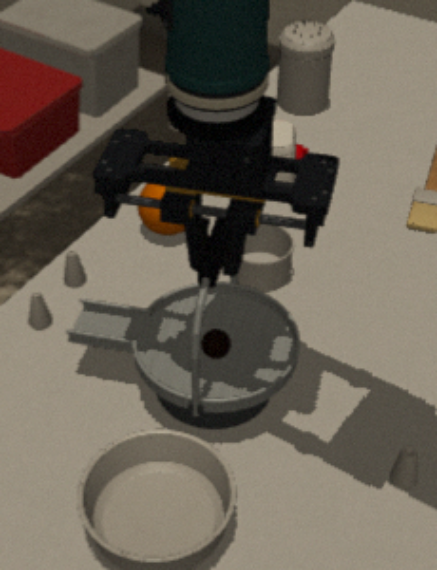

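The bar is gripped at a 15.4 mm finger gap, and the ball is still central at (215,343). I'll start with a small slow lift and a check.

```bash
python3 - <<'E'
from h import *
from cell import manip,cams
manip.move_linear([*C,.176],rate=.02);manip.dwell(.3)
st=manip.state();print(st["clock"],st["tool_pos"],st["contact_force"],st["moment"],st["gripper_width"])
c=cams.capture("scene")
cv2.imwrite("pics/s3c.png",cv2.resize(c["image"][80:380,220:450],None,fx=1.9,fy=1.9));np.savez("s3.npz",**c)
def cloud(c,x0,y0,x1,y1):
    v,u=np.mgrid[y0:y1,x0:x1];return depth(c,np.c_[u.ravel(),v.ravel()])
for n in("s2.npz","s3.npz"):
    P=cloud(ld(n),255,220,385,310);dz=0 if n=="s2.npz" else .025
    d=P[:,:2]-C;r=np.hypot(*d.T);a=np.radians(TH);f=d@[np.cos(a),np.sin(a)];g=d@[-np.sin(a),np.cos(a)]
    k=(r<.063)&(r>.02)&(abs(P[:,2]-.046-dz)<.012);Q=P[k]
    # conical floor: z = z0 + s*r + tilt
    A=np.c_[np.ones(k.sum()),r[k],f[k],g[k]];w=np.ones(len(Q))
    for _ in range(5):
        x=np.linalg.lstsq(A*w[:,None],Q[:,2]*w,rcond=None)[0];w=(abs(A@x-Q[:,2])<.004).astype(float)
    print(n,k.sum(),x[0],"cone deg,tilt fwd,tilt left deg",np.degrees(x[1:]))
E
```

```text
8.775 [ 0.54658103 -0.00720133  0.17592852] [ 0.17666466 -0.8157542  -3.02908967] [-0.12027601  0.08849254  0.05962333] 0.015421278082435893
s2.npz 2271 0.04229657061378102 cone deg,tilt fwd,tilt left deg [ 6.89017064 -0.08822692 -0.16668473]
s3.npz 2306 0.06691325964863766 cone deg,tilt fwd,tilt left deg [ 7.14755241 -0.12281668 -0.07006657]
```

View pics/s3c.png

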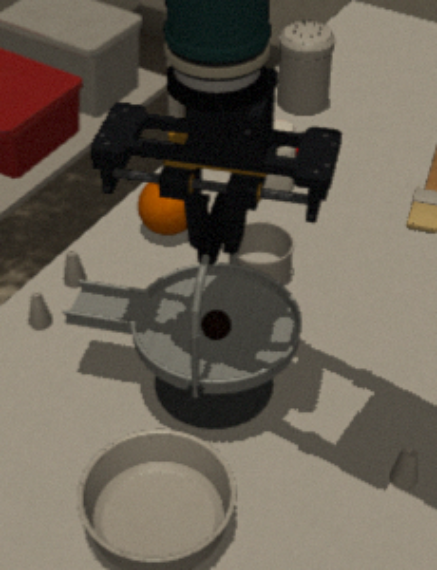

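The carrier is clear of the stand and level to about 0.15°. The ball is central at (215,324). I'll lift the rest of the way, then turn.

```bash
python3 - <<'E'
from h import *
from cell import manip,cams
manip.move_linear([*C,.243],rate=.04);manip.dwell(.3)
st=manip.state();print(st["clock"],st["tool_pos"],st["contact_force"],st["gripper_width"])
manip.move_linear([*C,.252],rate=.002,rot=down(TH+90));manip.dwell(.5)
st=manip.state();print(st["clock"],st["tool_pos"],st["contact_force"],st["gripper_width"]);print(R.from_rotvec(st["tcp_rot"]).as_matrix().round(4))
c=cams.capture("scene");np.savez("s4.npz",**c)
t=cams.capture("top");np.savez("t4.npz",**t)
cv2.imwrite("pics/s4c.png",np.hstack([cv2.resize(c["image"][80:400,200:450],None,fx=1.7,fy=1.7),cv2.resize(t["image"][120:440,230:430],None,fx=1.7,fy=1.7)]))
E
```

```text
10.95 [ 0.54656082 -0.00717266  0.24292205] [ 0.21096794 -0.7388265  -2.86620503] 0.015435343498583644
14.6 [ 0.54659146 -0.00719431  0.25199963] [-0.09102228 -0.00599484 -2.46421959] 0.01570433521076704
[[-0.     -0.3322  0.9432]
 [ 0.      0.9432  0.3322]
 [-1.      0.     -0.    ]]
```

View pics/s4c.png

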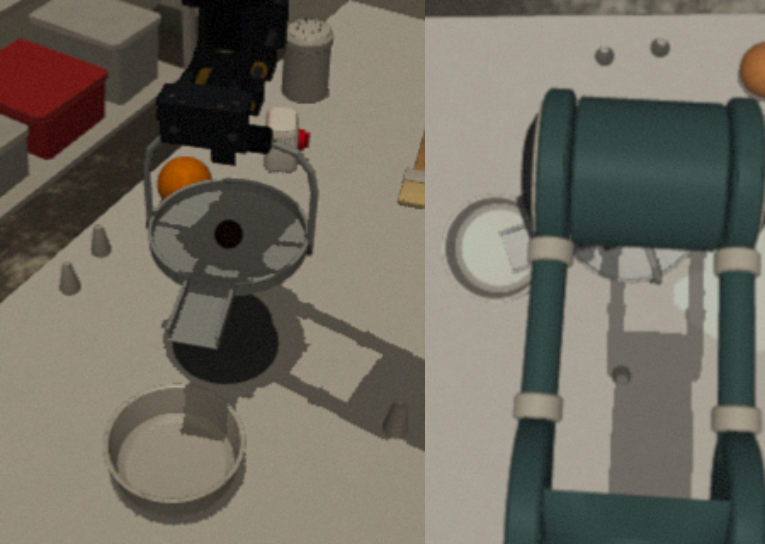

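The carrier is turned: the spout end is at (205,335) in the left view and inside the dish rim at (510,245) in the top view, and the ball is central at (229,234). I'll check these in numbers.

```bash
python3 - <<'E'
from h import *
c=ld("s4.npz");TH2=TH+90;a=np.radians(TH2);e=np.array([np.cos(a),np.sin(a)])
print("expected spout px",proj(c,[*(C+.14*e),.151+0]),"center",proj(c,[*C,.156]))
v,u=np.mgrid[160:310,260:400];uv=np.c_[u.ravel(),v.ravel()];P=depth(c,uv)
d=P[:,:2]-C;r=np.hypot(*d.T);f=d@e;g=d@[-e[1],e[0]]
k=(r<.063)&(r>.02)&(abs(P[:,2]-.147)<.012);A=np.c_[np.ones(k.sum()),r[k],f[k],g[k]];w=np.ones(k.sum())
for _ in range(5):
    x=np.linalg.lstsq(A*w[:,None],P[k,2]*w,rcond=None)[0];w=(abs(A@x-P[k,2])<.004).astype(float)
print("floor z0",x[0],"cone,tilt fwd,left",np.degrees(x[1:]))
S=P[(f>.09)&(abs(g)<.03)&(P[:,2]>.12)];q=S[:,:2]-C;m=q.mean(0);print("spout dir",np.degrees(np.arctan2(m[1],m[0])),"reach",np.percentile(q@e,99),"n",len(S))
# ball
im=c["image"];mk=np.zeros(im.shape[:2],np.uint8);mk[195:240,310:360]=(im[195:240,310:360].max(2)<35)
n,l,st,ce=cv2.connectedComponentsWithStats(mk);i=1+np.argmax(st[1:,4]);print("ball",st[i],ce[i],plane(c,ce[i],x[0]+.014)[0,:2]-C)
print("spout end",C+.14*e)
s0=ld("scene0.npz")
def circfit(c,hh,box):
    v,u=np.mgrid[box[1]:box[3],box[0]:box[2]];P=depth(c,np.c_[u.ravel(),v.ravel()]);Q=P[(abs(P[:,2]-hh)<.004)];return Q.mean(0),len(Q)
D=cv2.absdiff(s0["image"],im)[300:385,255:350].max(2);print("dish img",circfit(s0,.041,(255,300,350,385)),circfit(c,.041,(255,300,350,385)))
E
```

```text
expected spout px [[311.90474687 282.22197309]] center [[333.47366063 218.08566287]]
floor z0 0.14325765989631956 cone,tilt fwd,left [ 6.91360716 -0.06906896 -0.14948782]
spout dir 109.53868278046257 reach 0.13946749502510009 n 856
ball [326 209  17  17 218] [334.00458716 217.36238532] [-0.00053562 -0.00077934]
spout end [0.50009744 0.12485117]
dish img (array([0.50718863, 0.14796938, 0.04176589]), 842) (array([0.50785131, 0.14805023, 0.04181095]), 839)
```

```bash
python3 - <<'E'
from h import *
from cell import manip,order,cams
st=manip.state();print(st["clock"],abs(st["joint_velocities"]).max(),st["tool_pos"])
order.close_job()
E
```

```text
14.7 0.00164075460730209 [ 0.54662229 -0.0071931   0.25201842]
the job is handed in; nothing more can be done
```

The carrier is held about 101 mm above the stand. It is turned 90° anticlockwise (the dish was on the left), with the ball still in the middle. I gripped the black bar at 45 N, lifted it straight up, turned it over the stand and handed the job in at 14.7 s of the 38 s allowed.

The last checks, from one scene picture taken after the turn and the robot state at hand-in:
- **Level:** tilt is no more than 0.15°, about the same as when it stood on the stand.
- **Ball:** about 1 mm from the middle.
- **Spout:** it points at 109.5°, against 19.4° at the start. Its end is about 27 mm from the dish centre, inside the rim.
- **Steadiness:** the arm was at rest and the grip was stable at 15.7 mm.
- **Dish and cutter:** the dish's position had not changed. I did not measure the cutter again; nothing went near it.

One early disagreement: the scene camera's raw depth put the bar's centre about 8 mm from where the top camera put it, because it also sees the bar's side. I used the top camera's value, which the carrier's rim circle confirmed. No other check failed.

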